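# Set the soldering board square in the corner stop

### The job

Push the large soldering board along the bench into the corner of the steel angle stop, so that one long edge lies flush along the long bar and one short edge is up against the short bar. Only push it: it must stay flat on the bench and never be lifted. Leave the small brick, the tub and the jar where they are.

Things in the scene. Friction and masses are not known exactly. Their poses are not given: they have to be found in the camera images.
- board: Large soldering board: a pale refractory slab, 100 (its x) x 130 (its y) x 25 mm thick, flat and loose on the bench, 0.2 to 0.45 kg; slides with plain friction (about 1 to 6 N). Origin: centre of its underside; z up. Starts short of the stop, to its right as the robot sees it, its long sides within 45 degrees of the long bar. Either long edge may end at the bar (a half turn makes no difference).
- stop: Steel angle stop: two bars 16 mm wide, 10 mm high, fixed to the bench as an L. Origin: inner corner of the L at bench height, z up. Its x points away from the robot within 20 degrees. Long (far) bar: inner face x = 0, runs 180 mm along -y. Short (left) bar: inner face y = 0, runs 90 mm along -x. The board sits home with its centre at x = -50, y = -65 mm in this frame, its y axis parallel to the stop's.
- small_brick: Bystander: a small brick of the same pale material, 80 x 45 x 30 mm, loose, at the far right of the work. Origin: centre of its underside. Leave it alone.
- tub: Bystander: an open white plastic tub, 80 mm across and 50 mm high, loose, on the left of the work. Origin: centre of its underside. Leave it alone.
- jar: Bystander: a closed amber glass jar, 56 mm across and 60 mm high, loose, on the left of the work. Origin: centre of its underside. Leave it alone.
Not all that is in view belongs to the job. Leave any orange look-alike of the stop alone. What is shaped like the board but red is not meant.

How it is judged:
By the outcome, as a careful person would: the job done as asked, in the order asked, and still so for the second after the job is handed in, with the robot touching nothing.
It also fails if it takes over 67 s, if anything falls off the work surface, if the arm or the gripper's body presses on something with over 40 N, if the wrist force passes 120 N, or if a joint passes its speed limit or range.

### The arm

A 7-joint arm with a two-finger parallel gripper is mounted at the origin on the work surface. World frame = base frame: x ahead of the robot, y to its left, z up, the work surface at z = 0. Lengths are in m, angles in rad, forces in N, time in s.
With the tool pointing down it reaches from about 0.425 to 0.925 m from the base axis. Payload 6.8 kg.
Tool frame: the origin (TCP) lies at the very end of the fingers, on their centre line; the grasp point (between the pads) lies 19 mm behind it; z points along the fingers, x is the direction in which the jaws open and shut, and the axes are right-handed (so a half turn about z gives the same grasp; the last joint's range is limited). The gripper opens to 85 mm and grips with 20 to 120 N. Pads are 22 mm wide; open, the fingers measure 114 mm over their backs; the gripper's body (76 mm by 85 mm) begins 54 mm behind the grasp point. The pads swing forward as they close: fully open they stand 13 mm farther back than shut.
Start: joints at [1.055, 0.477, 0.022, 1.555, -0.011, 1.109, -0.083], TCP at [0.268, -0.62, 0.231] pointing down, gripper open.
Joint ranges: [-2.96, 2.96], [-0.34, 2.1], [-1.41, 1.46], [0.24, 2.44], [-1.37, 4.51], [0.17, 1.92], [-2.96, 2.96]. Speed limits (rad/s): [2.39, 2.39, 3.14, 3.14, 3.14, 3.14, 3.14].

### API

Orientations are given as a unit quaternion [w, x, y, z].
In Python, from station import bot gives the robot as it stands.
- The arm moves only by the shell command python3 -m creep 'ROWS' [FORCE]. ROWS is JSON, a list that holds one entry, the list of rows, each a list of 7 numbers: the shift along the tool's x, y, z in cm, then the turn, a rotation vector about the tool's x, y, z in rad, then the opening, from 0 (shut) to 1 (fully open). In form: [[[dx, dy, dz, wx, wy, wz, claw], ...]]. A call has 1 to 10 rows; each row is the pose to reach, as a shift and turn from the pose commanded when the call began, along the tool's axes at that moment; what a row does not reach only later rows make up. A row lasts 1/8 s, in which the tool goes at most 62.5 mm and 10.7 degrees, less where a joint would pass 70% of its speed; a pose out of reach is approached as far as the arm can. A call with a gripper value outside its range is refused whole. The fingers move at their own pace and stop on an object; FORCE is the grip in N (left out, the last holds). Time passes only in rows, so rows that repeat a pose let the fingers close. It gives the time, the measured TCP pose, the force and the opening at its end, in the units of the state.
- bot.get_obs(): the state, without advancing time (a new reading comes with each control period).
- bot.read_camera(name): name is "scene" or "side" or "wrist"; returns (picture, depth): 400x640x3 uint8, blue, green, red; 400x640 float32, m along the optical axis (not along the pixel's ray), 0 where there is no reading.
- bot.calibration(name): a dict with "mtx" (3x3 intrinsics, pixels), "rvec" (rotation vector, rad) and "tvec" (3), from world to camera coordinates, as OpenCV has them. Camera axes: x right, y down, z forward; pixel columns grow to the right and rows downward; lengths in m; the calibration is good to about 2 mm. A picture is of the moment at which its call begins: read the wrist's pose just before it. calibration takes no time and is no camera call; for the wrist camera it gives the pose at the moment of the call.
- bot.hand_in(): hands the job in, once; it reports no verdict.
Trained networks look in the newest picture that a camera, given by its name, has taken for a name from the list of things; names that differ only in an ending like _2 or _b are one class to them, and where a whole thing is asked for, a point or a joint stands for the part that bears it (a point fixed in the world has none). Each returns a list of dicts, best first, with "p" (0 to 1); they miss things now and then, are a little off and sometimes report something else, mostly with a low value. They report only what shows in the picture. A call takes as long as a camera call. They do not tell look-alikes from the thing itself.
- bot.find_in(camera, label): "xy" ([column, row] in pixels, amid what is visible of it).
- bot.silhouettes(camera, label): "mask" (400x640 bool, what is visible of it) and "xy" ([column, row] in pixels, amid what is visible of it).
The state is a dict: "t": time; "q": joint angles; "joint_vel": joint speeds; "joint_torque": joint torques, N m; "eef_pos": TCP position; "tool_rot": TCP orientation; "contact_force": force on the tool from outside, world axes, zero at the start; "torque": the same for the moment, N m; "gripper_width": opening from 0.0 (shut) to 1.0 (fully open).
Only numpy, scipy, OpenCV 4.12 (cv2) and the standard library are available. Lean on these libraries where they do the work, as an engineer would, in place of code of your own. Each camera call takes 0.05 s, during which the arm holds its last target.

## Working session

There is one attempt and no reset: what is moved stays moved. The work goes in short steps, Python scripts to look and compute and a shell command to move; the robot and the scene stay as the last step left them, time stands still between calls to the robot, and variables do not carry over. Pictures are saved under pics/ and viewed, and the job is handed in when it is done.

```bash
ls; mkdir -p pics; python3 - <<'E'
from station import bot
import cv2
o=bot.get_obs(); print({k:(o[k]) for k in ('t','q','eef_pos','tool_rot','gripper_width')})
for n in ('scene','side'):
    im,d=bot.read_camera(n); cv2.imwrite(f'pics/{n}0.png',im)
    c=bot.calibration(n); print(n,c)
E
```

```text
pics
{'t': 0.0, 'q': array([ 1.05491945,  0.47777071,  0.0223623 ,  1.55645899, -0.0114764 ,
        1.10928274, -0.08311252]), 'eef_pos': array([ 0.26741828, -0.61912713,  0.23034268]), 'tool_rot': array([-4.21542945e-04,  8.35633856e-01, -5.49286133e-01, -7.90271733e-04]), 'gripper_width': 1.0016013421424894}
scene {'mtx': array([[456.40940755,   0.        , 310.96126096],
       [  0.        , 456.40940755, 197.12091169],
       [  0.        ,   0.        ,   1.        ]]), 'rvec': array([ 1.46045102,  1.99341831, -0.92980967]), 'tvec': array([ 0.17228203, -0.28800858,  1.54052175])}
side {'mtx': array([[423.01376046,   0.        , 318.31815378],
       [  0.        , 423.01376046, 196.26591681],
       [  0.        ,   0.        ,   1.        ]]), 'rvec': array([ 0.15798968, -2.86238004,  1.18988899]), 'tvec': array([0.51160714, 0.07786759, 0.85505074])}
```

View pics/scene0.png

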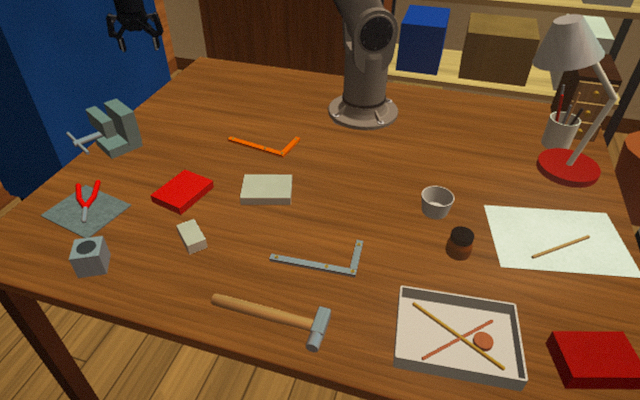

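View pics/side0.png

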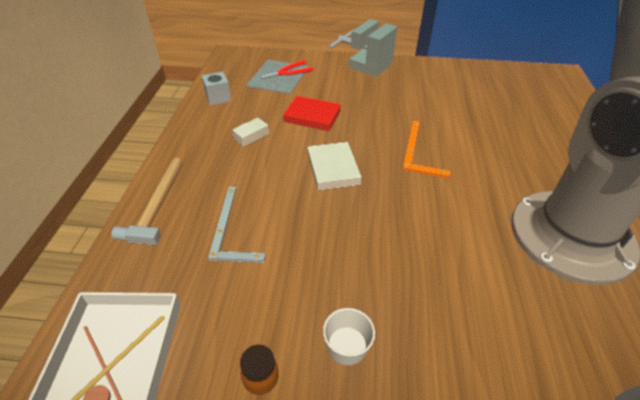

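The scene view shows these candidates:
- **Board:** the pale slab at (267,189). The red look-alikes at (183,190) and (600,360) and the small brick at (191,236) are not it.
- **Stop:** the grey steel L with its corner near (352,270). The orange L at (283,152) is not it.

The side view agrees: board at (334,165), steel L corner at (215,256).

```bash
cat > h.py <<'E'
from station import bot
import numpy as np, cv2
def cam(n):
    c=bot.calibration(n); R=cv2.Rodrigues(np.array(c['rvec'],float))[0]; return np.array(c['mtx']),R,np.array(c['tvec'],float).ravel()
def cloud(n,mask,d):
    K,R,t=cam(n); v,u=np.nonzero(mask&(d>0)); z=d[v,u]
    P=np.c_[(u-K[0,2])/K[0,0]*z,(v-K[1,2])/K[1,1]*z,z]
    return (P-t)@R
def ray(n,uv,z):
    K,R,t=cam(n); uv=np.atleast_2d(uv).astype(float)
    D=np.c_[(uv-[K[0,2],K[1,2]])/[K[0,0],K[1,1]],np.ones(len(uv))]@R; C=-R.T@t
    s=(z-C[2])/D[:,2]; return C+D*s[:,None]
def proj(n,P):
    K,R,t=cam(n); return cv2.projectPoints(np.array(P,float).reshape(-1,1,3),cv2.Rodrigues(R)[0],t,K,None)[0][:,0]
E
python3 - <<'E'
from h import *
np.set_printoptions(precision=4,suppress=True)
for n in ('scene','side'):
    im,d=bot.read_camera(n)
    vis=im.copy()
    for lab in ('board','stop','small_brick','tub','jar'):
        for r in bot.silhouettes(n,lab)[:3]:
            m=r['mask']; P=cloud(n,m,d)
            if len(P)<20: continue
            top=np.percentile(P[:,2],80)
            rect=cv2.minAreaRect((P[P[:,2]>top-0.008][:,:2]*1000).astype(np.float32))
            print(n,lab,round(r['p'],2),np.round(r['xy']),m.sum(),'med',np.median(P,0),'z80',round(top,4),'rect',np.round(rect[0]),np.round(rect[1]),round(rect[2],1))
            if lab in('board','stop'): np.save(f'{n}_{lab}_{int(r["xy"][0])}.npy',m)
            cs=cv2.findContours(m.astype(np.uint8),0,1)[0]; cv2.drawContours(vis,cs,-1,(0,255,0),1)
    cv2.imwrite(f'pics/{n}1.png',vis)
E
ls *.npy
```

```text
scene board 0.85 [182. 191.] 1627 med [ 0.584  -0.3481  0.0238] z80 0.0254 rect [ 572. -355.] [103. 131.] 77.0
scene board 0.68 [267. 188.] 1490 med [ 0.5118 -0.1416  0.024 ] z80 0.0256 rect [ 499. -146.] [103. 129.] 17.3
scene stop 0.73 [265. 148.] 447 med [ 0.3088 -0.2192  0.0087] z80 0.0106 rect [ 269. -251.] [198. 107.] 80.8
scene stop 0.58 [322. 260.] 1057 med [0.7062 0.0735 0.0087] z80 0.0105 rect [665.  43.] [109. 199.] 5.7
scene small_brick 0.63 [189. 236.] 689 med [ 0.726  -0.2394  0.0285] z80 0.0303 rect [ 716. -248.] [82. 45.] 48.8
scene tub 0.57 [435. 201.] 868 med [0.4214 0.2842 0.031 ] z80 0.0447 rect [438. 284.] [81. 78.] 7.5
scene jar 0.85 [458. 242.] 782 med [0.5827 0.3478 0.042 ] z80 0.0598 rect [567. 349.] [49. 49.] 15.3
side board 0.95 [311. 112.] 1363 med [ 0.5692 -0.3331  0.0242] z80 0.0254 rect [ 569. -352.] [102. 131.] 77.7
side board 0.8 [333. 165.] 1951 med [ 0.4946 -0.1286  0.0245] z80 0.0256 rect [ 496. -145.] [101. 133.] 16.9
side stop 0.65 [225. 252.] 1099 med [0.6983 0.1216 0.0099] z80 0.0111 rect [662.  44.] [106. 197.] 3.7
side stop 0.61 [415. 168.] 581 med [ 0.3016 -0.1675  0.0093] z80 0.0105 rect [ 268. -249.] [200. 102.] 82.0
side small_brick 0.59 [250. 130.] 711 med [ 0.7118 -0.2369  0.0271] z80 0.03 rect [ 714. -247.] [81. 50.] 47.4
side tub 0.86 [346. 335.] 2249 med [0.4361 0.2731 0.0198] z80 0.0434 rect [437. 285.] [79. 79.] 79.3
side jar 0.73 [262. 370.] 1520 med [0.562  0.3606 0.0591] z80 0.0607 rect [566. 351.] [47. 49.] 51.0
scene_board_182.npy
scene_board_267.npy
scene_stop_265.npy
scene_stop_322.npy
side_board_310.npy
side_board_333.npy
side_stop_225.npy
side_stop_415.npy
```

```bash
cat >> h.py <<'E'
from scipy.optimize import minimize
def model(kind):
    if kind=='board': return np.array([[-.05,-.065],[.05,-.065],[.05,.065],[-.05,.065]]),.025
    return np.array([[0,-.18],[.016,-.18],[.016,.016],[-.09,.016],[-.09,0],[0,0]]),.010
def fit(n,mask,kind,x0):
    """fit pose by IoU of the projected prism with the mask"""
    pts,h=model(kind); c8=8
    def ren(x):
        c,s=np.cos(x[2]),np.sin(x[2]); Q=pts@np.array([[c,s],[-s,c]])+x[:2]
        im=np.zeros((400*4,640*4),np.uint8)
        L=[proj(n,np.c_[Q,np.full(len(Q),z)])*4+1.5 for z in (0,h)]
        for l in L: cv2.fillPoly(im,[np.round(l*16).astype(int)],1,shift=4)
        for i in range(len(Q)):
            j=(i+1)%len(Q); cv2.fillPoly(im,[np.round(np.array([L[0][i],L[0][j],L[1][j],L[1][i]])*16).astype(int)],1,shift=4)
        return cv2.resize(im.astype(np.float32),(640,400),interpolation=cv2.INTER_AREA)
    M=mask.astype(np.float32)
    f=lambda y:np.abs(ren(np.array([y[0]/1e3,y[1]/1e3,y[2]/100]))-M).sum()/M.sum()
    y0=np.array([x0[0]*1e3,x0[1]*1e3,x0[2]*100])
    r=minimize(f,y0,method='Nelder-Mead',options=dict(initial_simplex=np.vstack([y0,y0+np.diag([6,6,6])]),maxiter=120,xatol=.05,fatol=1e-5))
    return np.array([r.x[0]/1e3,r.x[1]/1e3,r.x[2]/100]),r.fun
E
python3 - <<'E'
from h import *
np.set_printoptions(precision=4,suppress=True)
for n,b,s in (('scene','267','322'),('side','333','225')):
    print(n,'board',fit(n,np.load(f'{n}_board_{b}.npy'),'board',[.4975,-.1455,.297]))
    print(n,'stop',fit(n,np.load(f'{n}_stop_{s}.npy'),'stop',[.707,.132,.08]))
    x,_=fit(n,np.load(f'{n}_stop_{s}.npy'),'stop',[.707,.132,-.02]);print(x,_)
E
```

```text
scene board (array([ 0.4945, -0.1471,  0.3003]), np.float64(0.06593959778547287))
scene stop (array([0.6939, 0.1258, 0.0538]), np.float64(0.10797066986560822))
[0.694  0.1263 0.0525] 0.11004021018743515
side board (array([ 0.4963, -0.1478,  0.3015]), np.float64(0.04286263510584831))
side stop (array([0.6941, 0.1264, 0.0579]), np.float64(0.09201546758413315))
[0.6936 0.1264 0.061 ] 0.09451774507761002
```

View pics/scene1.png

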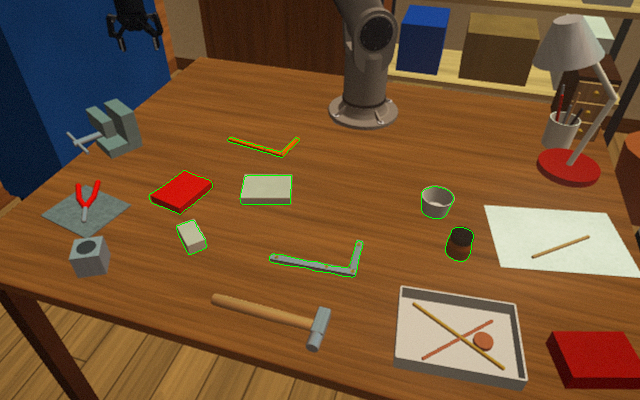

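Poses from both views agree: stop at about (0.694, 0.126), yaw 0.056; board at about (0.4955, -0.1475), yaw 0.30. I'll push the right short edge to the left first, which also turns the board square. Then I'll push it forward to the bar. First, move above the start of that push.

```bash
python3 -m creep '[[[-2.4,-3.7,0,0,0,-0.12,0.5],[-4.8,-7.4,0,0,0,-0.24,0.5],[-7.3,-11.1,0,0,0,-0.36,0.5],[-9.7,-14.8,0,0,0,-0.49,0.5],[-12.1,-18.5,0,0,0,-0.61,0.5],[-14.5,-22.2,1,0,0,-0.73,0.5],[-17,-25.9,3,0,0,-0.85,0.5],[-19.4,-29.6,5,0,0,-0.97,0.5],[-21.8,-33.3,7,0,0,-1.1,0.5],[-24.2,-37,9,0,0,-1.218,0.5]]]'
python3 - <<'E'
from h import *
im,d=bot.read_camera('wrist'); cv2.imwrite('pics/w1.png',im)
o=bot.get_obs(); print(o['t'],o['eef_pos'],o['tool_rot'],o['gripper_width'],o['contact_force'])
K,R,t=cam('wrist'); print(R,-R.T@t)
im,d=bot.read_camera('side'); cv2.imwrite('pics/s2.png',im)
E
```

```text
t: 1.95
eef_pos: [0.5122, -0.2498, 0.141]
tool_rot: [0.0, 1.0, 0.029, 0.0]
contact_force: [0.8, -0.1, 0.3]
gripper_width: 0.504
2.0 [ 0.51474898 -0.24222179  0.13873287] [-2.52384218e-03  9.99363873e-01  3.55723012e-02  3.00303634e-04] 0.50362563734245 [ 2.37227919  4.82588845 -0.86942203]
[[ 9.97473643e-01  7.10375319e-02 -2.14066969e-05]
 [ 6.76855507e-02 -9.50315232e-01  3.03841448e-01]
 [ 2.15638034e-02 -3.03075285e-01 -9.52722611e-01]] [ 0.50802395 -0.16522521  0.28204478]
```

View pics/w1.png

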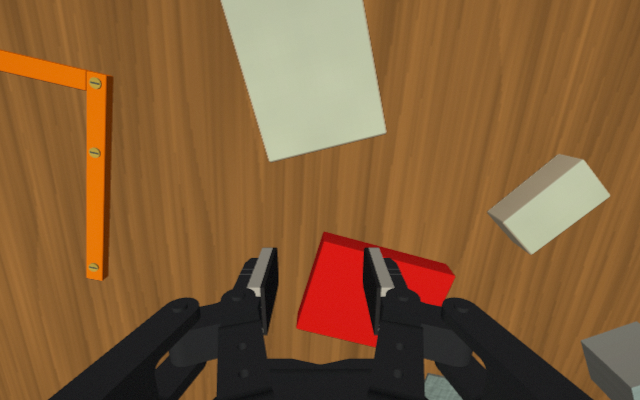

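View pics/s2.png

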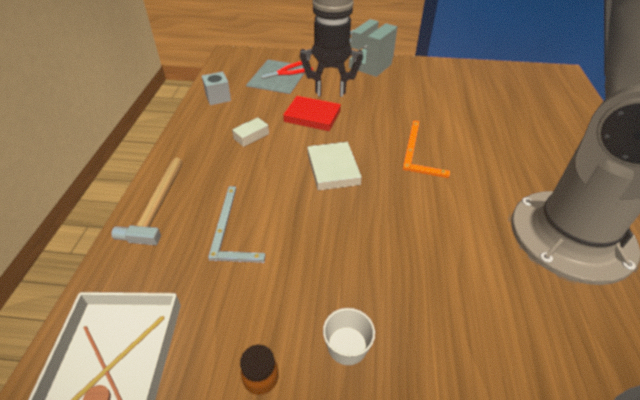

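```bash
python3 - <<'E'
from h import *
o=bot.get_obs(); print(o['t'],o['eef_pos'],o['tool_rot'],o['gripper_width'],o['contact_force'])
E
```

```text
2.05 [ 0.51340374 -0.24446821  0.13965107] [-2.13978624e-03  9.99463029e-01  3.26954266e-02 -2.88991226e-04] 0.4961584363155473 [-0.2594292  -0.08258069  0.04282209]
```

The wrist view shows the board at (305,80), the red slab at (375,290) and the fingers between them, clear of both. Next I'll descend.

```bash
python3 -m creep '[[[0,0,3,0,0,0,0.5],[0,0,6,0,0,0,0.5],[0,0,9,0,0,0,0.5],[0,0,11,0,0,0,0.5],[0,0,12.4,0,0,0,0.5],[0,0,13.2,0,0,0,0.5],[0,0,13.2,0,0,0,0.5],[0,0,13.2,0,0,0,0.5]]]'
python3 - <<'E'
from h import *
im,d=bot.read_camera('side'); cv2.imwrite('pics/s3.png',cv2.resize(im[40:220,200:480],None,fx=2.8,fy=2.8))
o=bot.get_obs(); print(o['t'],o['eef_pos'],o['tool_rot'],o['gripper_width'],o['contact_force'])
E
```

```text
t: 3.05
eef_pos: [0.512, -0.251, 0.01]
tool_rot: [0.0, 1.0, 0.027, 0.001]
contact_force: [0.2, 0.3, -0.5]
gripper_width: 0.503
3.1 [ 0.51196442 -0.25102801  0.01004905] [3.09767244e-04 9.99622840e-01 2.74536273e-02 6.17352255e-04] 0.49761220308838183 [ 0.49674619 -0.72765631  0.44095854]
```

View pics/s3.png

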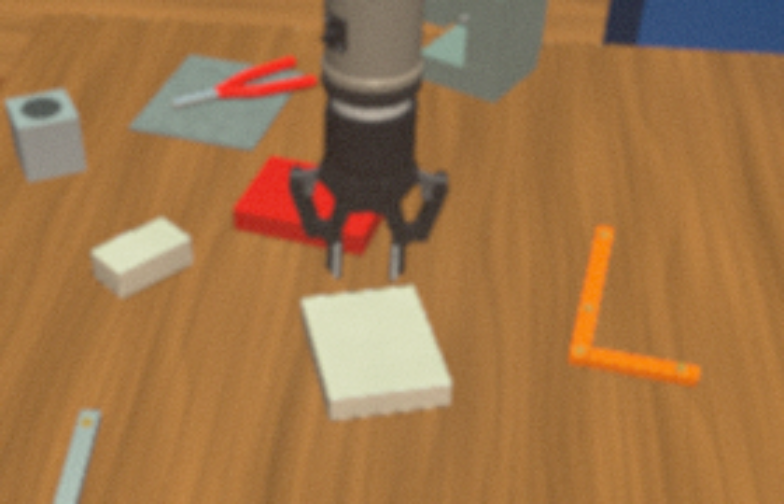

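Both fingers face the board's right short edge. Next I'll push left.

```bash
python3 -m creep '[[[0,-1,0,0,0,0,0.5],[0,-2,0,0,0,0,0.5],[0,-3,0,0,0,0,0.5],[0,-4,0,0,0,0,0.5],[0,-5,0,0,0,0,0.5],[0,-6,0,0,0,0,0.5],[0,-7,0,0,0,0,0.5],[0,-8,0,0,0,0,0.5],[0,-9,0,0,0,0,0.5],[0,-10,0,0,0,0,0.5]]]'
cat > look.py <<'E'
from h import *
import sys
np.set_printoptions(precision=4,suppress=True)
g=eval(sys.argv[2]); S=np.array([.694,.126,.056])
o=bot.get_obs(); print(o['t'],o['eef_pos'],'yaw',2*np.arctan2(o['tool_rot'][2],o['tool_rot'][1]),o['contact_force'])
def st(x): 
    d=x[:2]-S[:2]; c,s=np.cos(S[2]),np.sin(S[2]); return np.array([c*d[0]+s*d[1],-s*d[0]+c*d[1]])*1e3
print('tool in stop mm',st(o['eef_pos']))
for n in ('scene','side'):
    im,d=bot.read_camera(n); vis=im.copy()
    for r in bot.silhouettes(n,'board'):
        P=cloud(n,r['mask'],d)
        if len(P)<50: continue
        c=np.median(P,0)
        if np.hypot(*(c[:2]-g[:2]))>.09: continue
        x,e=fit(n,r['mask'],'board',g); print(n,round(r['p'],2),'world',x,'stop mm',st(x),'dyaw deg',np.degrees(x[2]-S[2]),'err',round(e,3))
        cv2.drawContours(vis,cv2.findContours(r['mask'].astype(np.uint8),0,1)[0],-1,(0,255,0),1)
    cv2.imwrite(f'pics/{n}_{sys.argv[1]}.png',vis)
E
python3 look.py a '[.49,-.09,.1]'
```

```text
t: 4.35
eef_pos: [0.506, -0.1501, 0.0093]
tool_rot: [-0.0, 1.0, 0.027, 0.0]
contact_force: [0.5, -1.1, 0.4]
gripper_width: 0.498
4.35 [ 0.506  -0.1501  0.0093] yaw 0.054862026186713986 [ 0.4684 -1.1408  0.4414]
tool in stop mm [-203.1729 -265.1119]
scene 0.9 world [ 0.5091 -0.0733  0.0509] stop mm [-195.7681 -188.6145] dyaw deg -0.29439678068654707 err 0.034
side 0.63 world [ 0.5089 -0.072   0.0587] stop mm [-195.8939 -187.2982] dyaw deg 0.1525502122952935 err 0.031
```

The board is square to the stop within 0.3°. I'll keep pushing, and stop about 4–5 mm short of the short bar's line.

```bash
python3 -m creep '[[[0,-1.1,0,0,0,0,0.5],[0,-2.2,0,0,0,0,0.5],[0,-3.4,0,0,0,0,0.5],[0,-4.6,0,0,0,0,0.5],[0,-5.8,0,0,0,0,0.5],[0,-7,0,0,0,0,0.5],[0,-8.2,0,0,0,0,0.5],[0,-9.4,0,0,0,0,0.5],[0,-10.6,0,0,0,0,0.5],[0,-11.4,0,0,0,0,0.5]]]'
python3 look.py b '[.50,.04,.056]'
```

```text
t: 5.8
eef_pos: [0.4996, -0.0362, 0.0093]
tool_rot: [-0.0, 1.0, 0.028, 0.0]
contact_force: [-0.1, -1.2, -0.1]
gripper_width: 0.498
5.8 [ 0.4996 -0.0362  0.0093] yaw 0.05563437265015455 [-0.1191 -1.1783 -0.138 ]
tool in stop mm [-203.1716 -151.0228]
scene 0.71 world [0.5017 0.0407 0.0428] stop mm [-196.7566  -74.387 ] dyaw deg -0.7589000338303699 err 0.037
side 0.97 world [0.5027 0.0411 0.0491] stop mm [-195.7365  -74.0651] dyaw deg -0.39425512197303236 err 0.035
```

Board yaw is within 1° of the stop and the gap to the short bar is about 9 mm. Next I'll back off, rise, turn 90° and move behind the near long edge.

```bash
python3 -m creep '[[[0,1.5,0,0,0,0,0.5],[0,2,-2,0,0,0,0.5],[0,2,-6,0,0,0,0.5],[0,1,-9,0,0,0.15,0.5],[-1,0,-9,0,0,0.3,0.5],[-2,-2,-9,0,0,0.47,0.5],[-3,-4,-9,0,0,0.64,0.5],[-4,-6,-9,0,0,0.8,0.5],[-5,-7,-9,0,0,0.96,0.5],[-6,-7.7,-9,0,0,1.12,0.5]]]'
```

```text
t: 7.25
eef_pos: [0.4354, 0.0357, 0.0994]
tool_rot: [0.0, 0.86, -0.51, 0.0]
contact_force: [0.3, 0.6, -0.9]
gripper_width: 0.5
```

```bash
python3 - <<'E'
from h import *
o=bot.get_obs(); yaw=2*np.arctan2(o['tool_rot'][2],o['tool_rot'][1]); print(o['t'],o['eef_pos'],yaw,o['q'])
S=np.array([.694,.126]);c,s=np.cos(.056),np.sin(.056)
tgt=S+np.array([c*-.269-s*-.074,s*-.269+c*-.074]); d=tgt-o['eef_pos'][:2]
tx=np.array([np.cos(yaw),np.sin(yaw)]); ty=np.array([np.sin(yaw),-np.cos(yaw)])
print(tgt,'cm',d@tx*100,d@ty*100,'turn',yaw-(.056-np.pi/2))
E
```

```text
7.25 [0.43540869 0.03565046 0.09939386] -1.0713686235073285 [-0.09849971  0.28989038 -0.14502843  2.21412689  0.0694713   0.64147152
 -1.36461266]
[0.42956352 0.03705987] cm -0.4036650668458492 0.4456220595310495 turn 0.443427703287568
```

```bash
python3 -m creep '[[[-0.2,0.2,0,0,0,0.15,0.5],[-0.4,0.45,0,0,0,0.3,0.5],[-0.4,0.45,0,0,0,0.443,0.5],[-0.4,0.45,2,0,0,0.443,0.5],[-0.4,0.45,4,0,0,0.443,0.5],[-0.4,0.45,6,0,0,0.443,0.5],[-0.4,0.45,8,0,0,0.443,0.5],[-0.4,0.45,9,0,0,0.443,0.5],[-0.4,0.45,9,0,0,0.443,0.5]]]'
python3 look.py c '[.50,.04,.05]'
```

```text
t: 8.38
eef_pos: [0.4294, 0.0371, 0.009]
tool_rot: [0.001, 0.729, -0.685, -0.0]
contact_force: [0.3, 0.2, -0.1]
gripper_width: 0.5
8.375 [0.4294 0.0371 0.009 ] yaw -1.5089724609930206 [ 0.2544  0.2285 -0.0661]
tool in stop mm [-269.1334  -73.9939]
scene 0.92 world [0.5033 0.0407 0.029 ] stop mm [-195.1373  -74.5447] dyaw deg -1.5469309983791149 err 0.035
side 0.75 world [0.5029 0.041  0.0524] stop mm [-195.5252  -74.2101] dyaw deg -0.20374016550749152 err 0.034
```

```bash
python3 -m creep '[[[0,-1,0,0,0,0,0.5],[0,-2,0,0,0,0,0.5],[0,-3,0,0,0,0,0.5],[0,-4,0,0,0,0,0.5],[0,-5,0,0,0,0,0.5],[0,-6,0,0,0,0,0.5],[0,-7,0,0,0,0,0.5],[0,-8,0,0,0,0,0.5],[0,-9,0,0,0,0,0.5],[0,-10,0,0,0,0,0.5]]]'
python3 look.py d '[.59,.05,.05]'
```

```text
t: 9.82
eef_pos: [0.5301, 0.0441, 0.0093]
tool_rot: [-0.0, 0.729, -0.685, 0.0]
contact_force: [-1.6, 0.3, -0.6]
gripper_width: 0.505
9.825 [0.5301 0.0441 0.0093] yaw -1.508048282171731 [-1.6494  0.3205 -0.6122]
tool in stop mm [-168.2318  -72.5858]
scene 0.78 world [0.5899 0.0474 0.0721] stop mm [-108.3628  -72.6274] dyaw deg 0.9219132503629065 err 0.041
side 0.86 world [0.5939 0.0474 0.0886] stop mm [-104.3442  -72.8962] dyaw deg 1.8664762344093182 err 0.098
```

```bash
python3 -m creep '[[[0,-1,0,0,0,0.007,0.5],[0,-2,0,0,0,0.007,0.5],[0,-3,0,0,0,0.007,0.5],[0,-4,0,0,0,0.007,0.5],[0,-4.5,0,0,0,0.007,0.5],[0,-4.8,0,0,0,0.007,0.5],[0,-4.8,0,0,0,0.007,0.5]]]'
python3 look.py e '[.64,.05,.05]'
```

```text
t: 10.9
eef_pos: [0.5777, 0.0471, 0.0093]
tool_rot: [-0.0, 0.727, -0.687, 0.0]
contact_force: [-1.3, -0.1, 0.8]
gripper_width: 0.5
10.9 [0.5777 0.0471 0.0093] yaw -1.5150138512376228 [-1.3149 -0.1153  0.7675]
tool in stop mm [-120.5534  -72.2466]
scene 0.69 world [0.6369 0.0502 0.0559] stop mm [-61.2932 -72.4463] dyaw deg -0.0065661801733452605 err 0.03
side 0.83 world [0.6408 0.049  0.1013] stop mm [-57.4435 -73.9413] dyaw deg 2.594181362691479 err 0.182
```

View pics/scene_e.png

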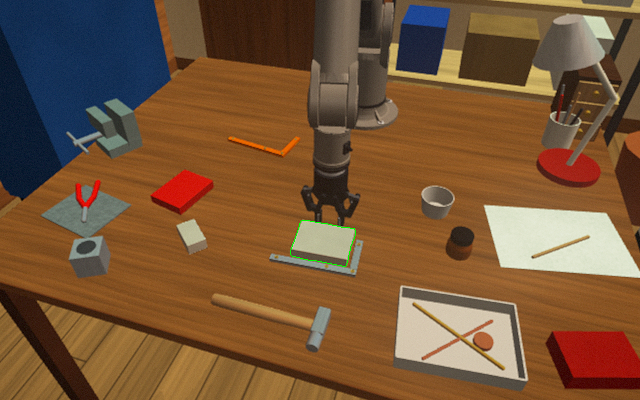

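```bash
python3 -m creep '[[[0,-0.3,0,0,0,0,0.5],[0,-0.6,0,0,0,0,0.5],[0,-0.7,0,0,0,0,0.5],[0,-0.7,0,0,0,0,0.5]]]'
python3 -m creep '[[[0,-0.1,0,0,0,0,0.5],[0,-0.1,0,0,0,0,0.5]]]'
python3 -m creep '[[[0,-0.1,0,0,0,0,0.5],[0,-0.1,0,0,0,0,0.5]]]'
```

```text
t: 11.6
eef_pos: [0.5846, 0.0475, 0.0093]
tool_rot: [-0.0, 0.727, -0.687, 0.0]
contact_force: [-1.4, -0.4, 0.8]
gripper_width: 0.497
t: 11.85
eef_pos: [0.5853, 0.0475, 0.0093]
tool_rot: [0.0, 0.727, -0.687, -0.0]
contact_force: [-3.3, 0.3, 1.7]
gripper_width: 0.5
t: 12.1
eef_pos: [0.5867, 0.0476, 0.0093]
tool_rot: [-0.0, 0.727, -0.687, 0.0]
contact_force: [-0.6, 0.3, 0.2]
gripper_width: 0.498
```

```bash
python3 -m creep '[[[0,-0.1,0,0,0,0,0.5],[0,-0.1,0,0,0,0,0.5]]]'
python3 -m creep '[[[0,-0.1,0,0,0,0,0.5],[0,-0.1,0,0,0,0,0.5]]]'
python3 look.py f '[.645,.05,.05]'
```

```text
t: 12.35
eef_pos: [0.5873, 0.0476, 0.0093]
tool_rot: [0.0, 0.727, -0.687, -0.0]
contact_force: [-2.4, 0.7, 1.7]
gripper_width: 0.5
t: 12.6
eef_pos: [0.5872, 0.0476, 0.0092]
tool_rot: [0.001, 0.727, -0.687, -0.001]
contact_force: [-5.7, 0.0, 4.8]
gripper_width: 0.5
12.6 [0.5872 0.0476 0.0092] yaw -1.5150147365953213 [-5.6861  0.027   4.7792]
tool in stop mm [-110.9766  -72.2885]
scene 0.65 world [0.6442 0.0505 0.0457] stop mm [-53.9334 -72.639 ] dyaw deg -0.5904271446382254 err 0.076
side 0.91 world [0.6497 0.0505 0.0914] stop mm [-48.4124 -72.8668] dyaw deg 2.028399969556747 err 0.197
```

Forward motion has stopped and the force is rising, so the board is at the bar. I'll press a little more, then back away and go round to the right edge.

```bash
python3 -m creep '[[[0,-0.1,0,0,0,0,0.5],[0,-0.2,0,0,0,0,0.5],[0,-0.2,0,0,0,0,0.5]]]'
python3 -m creep '[[[0,1,0,0,0,0,0.5],[0,2.2,0,0,0,0,0.5],[0,2.2,-3,0,0,0,0.5],[0,2.2,-7,0,0,0,0.5],[0,2.2,-9,0,0,0,0.5],[0,2.2,-9,0,0,0,0.5]]]'
python3 look.py g '[.6477,.05,.05]'
```

```text
t: 13.18
eef_pos: [0.5873, 0.0476, 0.0089]
tool_rot: [0.002, 0.727, -0.687, -0.002]
contact_force: [-11.1, -1.1, 8.0]
gripper_width: 0.5
t: 13.92
eef_pos: [0.5696, 0.0468, 0.101]
tool_rot: [-0.002, 0.727, -0.687, 0.001]
contact_force: [-0.4, -0.3, -0.3]
gripper_width: 0.502
13.925 [0.5696 0.0468 0.101 ] yaw -1.515137642022177 [-0.4448 -0.3016 -0.3241]
tool in stop mm [-128.6173  -72.1377]
scene 0.76 world [0.644  0.0514 0.0911] stop mm [-54.0613 -71.642 ] dyaw deg 2.0117184806815565 err 0.14
side 0.69 world [0.6483 0.05   0.0559] stop mm [-49.8902 -73.2917] dyaw deg -0.0049765574892075 err 0.029
```

The unoccluded side view gives stop-frame x −49.9 mm, y −73.3 mm and yaw 0.0°, so the board is flush on the long bar. Next is the push along the bar.

```bash
python3 -m creep '[[[1,-0.8,0,0,0,-0.16,0.5],[2,-1.6,0,0,0,-0.32,0.5],[3,-2.4,0,0,0,-0.48,0.5],[4,-3.2,0,0,0,-0.64,0.5],[5,-4,0,0,0,-0.8,0.5],[6,-4.8,0,0,0,-0.96,0.5],[7,-5.6,0,0,0,-1.12,0.5],[8,-6.4,0,0,0,-1.28,0.5],[9,-7,0,0,0,-1.43,0.5],[9.6,-7.1,0,0,0,-1.571,0.5]]]'
python3 -m creep '[[[0,0,0,0,0,0,0.5],[0,0,2,0,0,0,0.5]]]'
python3 look.py h '[.6477,.05,.05]'
```

```text
t: 15.38
eef_pos: [0.6442, -0.046, 0.0977]
tool_rot: [-0.0, 1.0, 0.03, -0.001]
contact_force: [-0.4, -0.2, 0.5]
gripper_width: 0.503
t: 15.62
eef_pos: [0.6455, -0.0448, 0.0794]
tool_rot: [-0.0, 1.0, 0.027, 0.001]
contact_force: [0.3, -0.3, -1.1]
gripper_width: 0.5
15.625 [ 0.6455 -0.0448  0.0794] yaw 0.05346929679210533 [ 0.2887 -0.265  -1.0649]
tool in stop mm [ -57.9839 -167.8276]
scene 0.71 world [0.6424 0.05   0.0665] stop mm [-55.7692 -73.0383] dyaw deg 0.6024582022573224 err 0.069
side 0.75 world [0.6489 0.0506 0.0677] stop mm [-49.2487 -72.7752] dyaw deg 0.6675758473039187 err 0.029
```

```bash
python3 -m creep '[[[0,0,2,0,0,0,0.5],[0,0,4,0,0,0,0.5],[0,0,6,0,0,0,0.5],[0,0,7,0,0,0,0.5],[0,-0.5,7,0,0,0,0.5],[0,-1,7,0,0,0,0.5],[0,-1.5,7,0,0,0,0.5],[0,-1.9,7,0,0,0,0.5],[0,-2.2,7,0,0,0,0.5],[0,-2.2,7,0,0,0,0.5]]]'
python3 -m creep '[[[0,-0.1,0,0,0,0,0.5],[0,-0.2,0,0,0,0,0.5],[0,-0.2,0,0,0,0,0.5]]]'
python3 -m creep '[[[0,-0.1,0,0,0,0,0.5],[0,-0.2,0,0,0,0,0.5],[0,-0.2,0,0,0,0,0.5]]]'
```

```text
t: 17.08
eef_pos: [0.6437, -0.0242, 0.0097]
tool_rot: [0.001, 1.0, 0.028, 0.0]
contact_force: [0.4, -2.7, 2.2]
gripper_width: 0.497
t: 17.45
eef_pos: [0.6434, -0.0212, 0.0094]
tool_rot: [-0.0, 1.0, 0.028, 0.0]
contact_force: [0.6, -3.0, 2.6]
gripper_width: 0.503
t: 17.82
eef_pos: [0.6432, -0.019, 0.0093]
tool_rot: [-0.0, 1.0, 0.028, 0.0]
contact_force: [0.7, -3.8, 1.5]
gripper_width: 0.499
```

```bash
python3 -m creep '[[[0,-0.1,0,0,0,0,0.5],[0,-0.1,0,0,0,0,0.5]]]'
python3 -m creep '[[[0,-0.1,0,0,0,0,0.5],[0,-0.1,0,0,0,0,0.5]]]'
python3 -m creep '[[[0,-0.1,0,0,0,0,0.5],[0,-0.1,0,0,0,0,0.5]]]'
python3 look.py i '[.6477,.055,.05]'
```

```text
t: 18.08
eef_pos: [0.6431, -0.0184, 0.0093]
tool_rot: [0.0, 1.0, 0.028, 0.0]
contact_force: [0.8, -3.9, 2.6]
gripper_width: 0.504
t: 18.32
eef_pos: [0.6431, -0.0184, 0.0093]
tool_rot: [0.001, 1.0, 0.028, -0.0]
contact_force: [0.4, -4.9, 1.6]
gripper_width: 0.498
t: 18.58
eef_pos: [0.6431, -0.0184, 0.0093]
tool_rot: [0.001, 1.0, 0.027, 0.0]
contact_force: [0.2, -7.6, 2.5]
gripper_width: 0.502
18.575 [ 0.6431 -0.0184  0.0093] yaw 0.05490824703805692 [ 0.1696 -7.5672  2.5477]
tool in stop mm [ -58.8672 -141.306 ]
scene 0.93 world [0.6407 0.0581 0.0973] stop mm [-56.9798 -64.8608] dyaw deg 2.3651341485514625 err 0.135
side 0.97 world [0.6474 0.0534 0.0602] stop mm [-50.548  -69.8629] dyaw deg 0.24200393291251085 err 0.087
```

It has stopped against the short bar. I'll back off, rise and inspect.

```bash
python3 -m creep '[[[0,1,0,0,0,0,0.5],[0,3,0,0,0,0,0.5],[0,4,-3,0,0,0,0.5],[0,6,-8,0,0,0,0.5],[0,6,-12,0,0,0,0.5],[0,6,-14,0,0,0,0.5],[0,6,-14,0,0,0,0.5],[0,6,-14,0,0,0,0.5]]]'
python3 look.py j '[.6477,.058,.05]'
python3 - <<'E'
from h import *
im,d=bot.read_camera('wrist'); cv2.imwrite('pics/wj.png',im)
im,d=bot.read_camera('side'); cv2.imwrite('pics/sj.png',cv2.resize(im[160:290,170:350],None,fx=4,fy=4,interpolation=2))
E
```

```text
t: 19.77
eef_pos: [0.6451, -0.0761, 0.1473]
tool_rot: [-0.0, 1.0, 0.028, -0.002]
contact_force: [0.3, 0.2, -0.5]
gripper_width: 0.502
19.775 [ 0.6451 -0.0761  0.1473] yaw 0.05654316053771879 [ 0.3213  0.2274 -0.4548]
tool in stop mm [ -60.1341 -199.0375]
scene 0.55 world [0.6399 0.0572 0.0486] stop mm [-57.8484 -65.6798] dyaw deg -0.42586418780681745 err 0.106
```

View pics/wj.png

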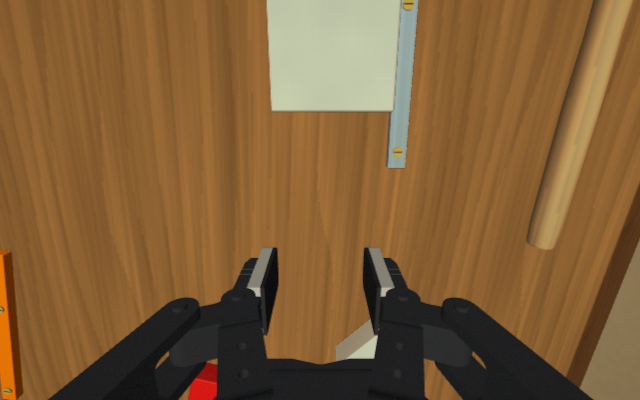

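View pics/sj.png

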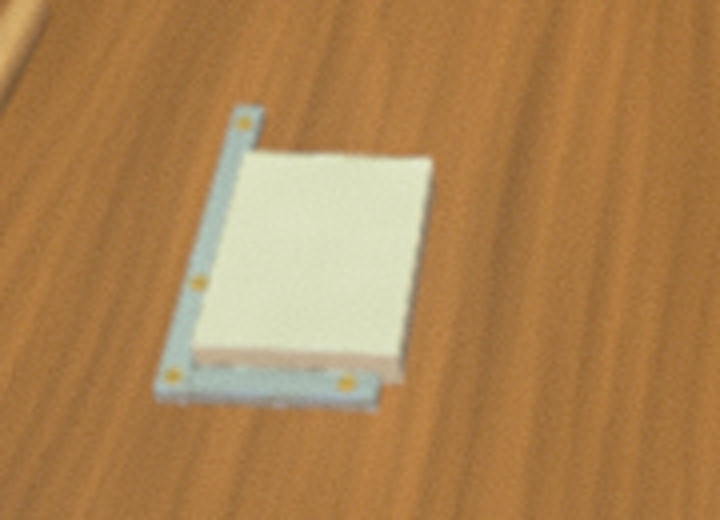

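The side crop shows the board in the corner at both bars. I'll get a full wrist view to measure any gaps.

```bash
python3 -m creep '[[[-1,-2,0,0,0,0,0.5],[-1,-4,0,0,0,0,0.5],[-1,-6,0,0,0,0,0.5],[-1,-8,0,0,0,0,0.5],[0,-9,0,0,0,0,0.5],[0,-9,0,0,0,0,0.5],[0,-9,0,0,0,0,0.5]]]'
python3 - <<'E'
from h import *
im,d=bot.read_camera('wrist'); cv2.imwrite('pics/wk.png',im)
r=bot.silhouettes('wrist','board'); print([(x['p'],x['xy']) for x in r])
print(fit('wrist',r[0]['mask'],'board',[.6477,.058,.05]))
r=bot.silhouettes('wrist','stop'); print([(x['p'],x['xy']) for x in r])
P=cloud('wrist',r[0]['mask'],d); print(np.median(P,0))
E
```

```text
t: 20.95
eef_pos: [0.6415, 0.0126, 0.1491]
tool_rot: [0.0, 1.0, 0.027, -0.0]
contact_force: [-0.6, -0.7, -0.0]
gripper_width: 0.494
[(0.66, [330.6, 130.8])]
(array([0.64621324, 0.05616325, 0.05528617]), np.float64(0.020748918876051903))
[(0.71, [24.5, 351.6]), (0.69, [393.0, 71.8])]
[ 0.3180048  -0.19943207  0.01046255]
```

View pics/wk.png

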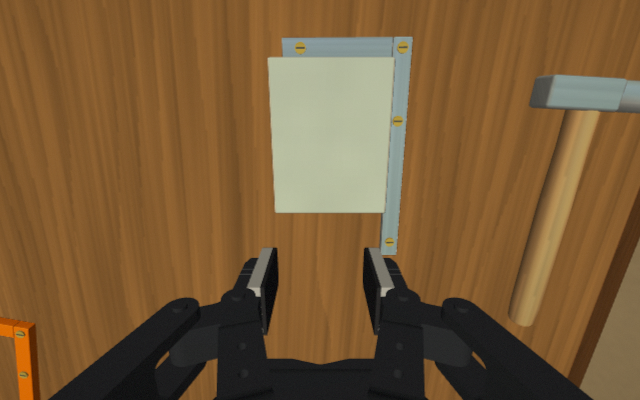

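Wrist view: board top (270–393, 57–212), with the bars along its upper and right sides and no visible gap. From this angle the board's height would hide a gap of up to about 3 mm, so I'll do one more gentle press onto the long bar.

```bash
python3 -m creep '[[[-0.8,-0.5,0,0,0,0.16,0.5],[-1.6,-1,0,0,0,0.32,0.5],[-2.4,-1.5,0,0,0,0.48,0.5],[-3.2,-2,0,0,0,0.64,0.5],[-4,-2.5,0,0,0,0.8,0.5],[-4.8,-3,0,0,0,0.96,0.5],[-5.6,-3.6,0,0,0,1.12,0.5],[-6.4,-4.2,0,0,0,1.28,0.5],[-7.1,-4.8,0,0,0,1.43,0.5],[-7.1,-4.8,0,0,0,1.571,0.5]]]'
python3 -m creep '[[[0,0,3,0,0,0,0.5],[0,0,6,0,0,0,0.5],[0,0,9,0,0,0,0.5],[0,0,12,0,0,0,0.5],[0,0,13.9,0,0,0,0.5],[0,0,13.9,0,0,0,0.5],[0,0,13.9,0,0,0,0.5]]]'
python3 look.py l '[.6477,.058,.055]'
```

```text
t: 22.35
eef_pos: [0.5671, 0.0577, 0.1494]
tool_rot: [0.0, 0.725, -0.689, -0.0]
contact_force: [0.5, 0.4, 0.4]
gripper_width: 0.502
t: 23.22
eef_pos: [0.5685, 0.0576, 0.0112]
tool_rot: [-0.001, 0.726, -0.687, 0.0]
contact_force: [0.2, 0.6, 0.6]
gripper_width: 0.505
23.225 [0.5685 0.0576 0.0112] yaw -1.5152753660511267 [0.2313 0.5641 0.5985]
tool in stop mm [-129.1113  -61.3068]
scene 0.82 world [0.6402 0.0574 0.0787] stop mm [-57.5311 -65.4732] dyaw deg 1.2981796561683137 err 0.127
scene 0.62 world [0.6669 0.0761 0.012 ] stop mm [-29.8854 -48.2901] dyaw deg -2.519351301717552 err 1.967
side 0.58 world [0.649  0.053  0.0874] stop mm [-49.0136 -70.3593] dyaw deg 1.7971492062896566 err 0.106
```

```bash
python3 -m creep '[[[0,-0.5,0,0,0,0,0.5],[0,-1,0,0,0,0,0.5],[0,-1.5,0,0,0,0,0.5],[0,-1.5,0,0,0,0,0.5]]]'
python3 -m creep '[[[0,-0.1,0,0,0,0,0.5],[0,-0.2,0,0,0,0,0.5],[0,-0.2,0,0,0,0,0.5]]]'
python3 -m creep '[[[0,-0.1,0,0,0,0,0.5],[0,-0.1,0,0,0,0,0.5]]]'
python3 -m creep '[[[0,-0.1,0,0,0,0,0.5],[0,-0.1,0,0,0,0,0.5]]]'
python3 -m creep '[[[0,-0.1,0,0,0,0,0.5],[0,-0.1,0,0,0,0,0.5]]]'
```

```text
t: 23.92
eef_pos: [0.5833, 0.0584, 0.0103]
tool_rot: [-0.0, 0.726, -0.687, 0.0]
contact_force: [-0.5, 0.2, 0.4]
gripper_width: 0.504
t: 24.3
eef_pos: [0.5847, 0.0585, 0.0103]
tool_rot: [0.0, 0.727, -0.687, -0.0]
contact_force: [0.4, -0.4, -0.3]
gripper_width: 0.501
t: 24.55
eef_pos: [0.5858, 0.0586, 0.0104]
tool_rot: [-0.0, 0.727, -0.687, 0.0]
contact_force: [-0.3, 0.5, 0.6]
gripper_width: 0.5
t: 24.8
eef_pos: [0.5864, 0.0586, 0.0102]
tool_rot: [0.0, 0.727, -0.687, -0.0]
contact_force: [-1.4, 0.2, 1.4]
gripper_width: 0.501
t: 25.05
eef_pos: [0.5866, 0.0586, 0.0101]
tool_rot: [0.001, 0.727, -0.687, -0.001]
contact_force: [-5.0, 0.2, 4.2]
gripper_width: 0.499
```

The wall is met at the same tool position as before, so the board had stayed flush. I'll give it a last 1 mm press, retreat and check.

```bash
python3 -m creep '[[[0,-0.1,0,0,0,0,0.5],[0,-0.1,0,0,0,0,0.5]]]'
python3 -m creep '[[[0,0.5,0,0,0,0,0.5],[0,1.5,0,0,0,0,0.5],[0,3,0,0,0,0,0.5],[0,4,-3,0,0,0,0.5],[0,5,-8,0,0,0,0.5],[2,8,-13,0,0,0,0.5],[7,10,-18,0,0,0,0.5],[13,11,-20,0,0,0,0.5],[18,11,-20,0,0,0,0.5],[22,11,-20,0,0,0,0.5]]]'
python3 -m creep '[[[0,0,0,0,0,0,0.5],[0,0,0,0,0,0,0.5],[0,0,0,0,0,0,0.5]]]'
python3 look.py m '[.6477,.058,.055]'
python3 - <<'E'
from h import *
np.set_printoptions(precision=4,suppress=True)
bot.read_camera('scene')
for n in ('scene','side'):
    im,d=bot.read_camera(n)
    for lab in ('board','small_brick','tub','jar','stop'):
        for r in bot.silhouettes(n,lab)[:3]:
            P=cloud(n,r['mask'],d)
            if len(P)<20: continue
            top=np.percentile(P[:,2],80)
            rect=cv2.minAreaRect((P[P[:,2]>top-0.006][:,:2]*1000).astype(np.float32))
            print(n,lab,round(r['p'],2),'z80',round(top,4),np.round(rect[0]),np.round(rect[1]),round(rect[2],1))
E
```

```text
t: 25.3
eef_pos: [0.5866, 0.0585, 0.01]
tool_rot: [0.002, 0.727, -0.687, -0.001]
contact_force: [-6.9, -0.8, 5.3]
gripper_width: 0.498
t: 26.55
eef_pos: [0.4901, -0.1701, 0.2111]
tool_rot: [-0.0, 0.726, -0.688, 0.001]
contact_force: [0.0, -0.4, -0.8]
gripper_width: 0.504
t: 26.92
eef_pos: [0.491, -0.1654, 0.2101]
tool_rot: [-0.0, 0.727, -0.686, -0.0]
contact_force: [-0.1, -0.2, -0.5]
gripper_width: 0.499
26.925 [ 0.491  -0.1654  0.2101] yaw -1.5125183000519724 [-0.1284 -0.2124 -0.4607]
tool in stop mm [-218.9605 -279.5665]
scene 0.92 world [0.6405 0.058  0.0521] stop mm [-57.2136 -64.927 ] dyaw deg -0.22314767442849304 err 0.121
side 0.92 world [0.6489 0.0538 0.0695] stop mm [-49.0585 -69.5509] dyaw deg 0.7724098856194578 err 0.086
scene board 0.77 z80 0.0256 [649.  58.] [104. 131.] 3.6
scene board 0.69 z80 0.0253 [ 571. -354.] [103. 132.] 77.3
scene small_brick 0.81 z80 0.0302 [ 715. -249.] [84. 46.] 50.5
scene tub 0.57 z80 0.0432 [438. 284.] [77. 80.] 66.8
scene jar 0.86 z80 0.0597 [567. 349.] [51. 49.] 32.2
scene stop 0.72 z80 0.0106 [ 308. -236.] [ 91. 212.] 17.6
scene stop 0.71 z80 0.0106 [662.  42.] [110. 196.] 3.4
side board 0.84 z80 0.026 [647.  60.] [100. 132.] 3.2
side board 0.65 z80 0.0255 [ 569. -354.] [104. 131.] 77.2
side small_brick 0.8 z80 0.0306 [ 714. -246.] [80. 46.] 50.9
side tub 0.95 z80 0.0435 [437. 285.] [79. 78.] 89.9
side tub 0.2 z80 0.026 [647.  60.] [100. 132.] 3.2
side jar 0.77 z80 0.0606 [565. 351.] [49. 48.] 6.1
side stop 0.69 z80 0.0104 [ 266. -249.] [200. 105.] 80.9
side stop 0.57 z80 0.0112 [663.  45.] [105. 198.] 4.7
```

View pics/scene_m.png

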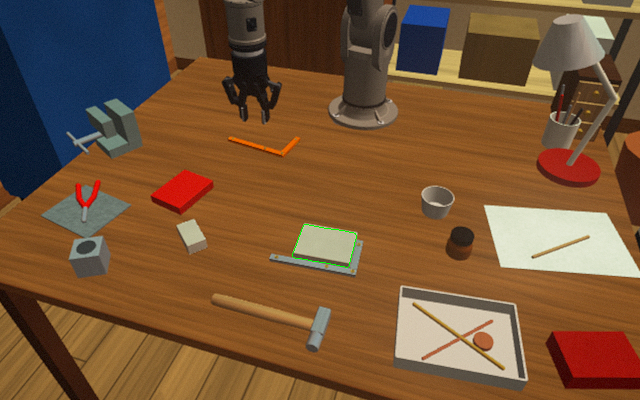

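The top-face depth gives the board at (648, 59) mm and 3.4°, against a home of (647.7, 58.3) and 3.2°. The bystanders are unmoved, so I'm handing in.

```bash
python3 -c "
from station import bot
print(bot.hand_in())"
```

```text
the job is handed in; nothing more can be done
None
```

The board is home in the corner of the steel stop, and I handed the job in at about 27 s of the 67 s allowed. I pushed it left by its right short edge, which also squared it up. Then I pushed it forward onto the long bar and along it to the short bar, and gave it one last light press onto the long bar.

**Final position:** depth on the board's top face, from both fixed cameras, put its centre at about (648, 59) mm and 3.2–3.6°. Home works out at (647.7, 58.3) mm and 3.2°. The final press met the long bar at the same tool position as before, and the highest pushing force I read was about 14 N. The board's top read 25–26 mm above the bench before and after, so it is lying flat.

**Bystanders:** the small brick, tub, jar and red look-alike were within 1–2 mm of where they started, which is measurement noise. The side camera also placed the orange stop where it started.

**Checks that disagreed:**
- **Outline fits:** at the end they were off by 5–7 mm, the scene camera reading x −57 mm instead of −50 and the side camera y −70 mm instead of −65. I put this down to the bars hiding the board's lower edges, and trusted the depth and contact readings instead.
- **Orange stop:** the scene camera's last reading of it was off because the arm was in front of it.
- **Wrist view:** it showed no gap at either bar, but from that angle it could have hidden one of up to about 3 mm.

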